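Hang the nozzle carrier on the drying rail above the drip dish

ROBOT

A 6-joint arm with a two-finger parallel gripper is mounted at the origin on the work surface. World frame = base frame: x ahead of the robot, y to its left, z up, the work surface at z = 0. Lengths are in m, angles in degrees, forces in N, time in s.
With the tool pointing down it reaches from about 0.4 to 0.825 m from the base axis. Payload 7 kg.
Tool frame: the origin (TCP) lies midway between the tips of the shut fingers; the grasp point (between the pads) lies r.pinch_z behind it (r.pinch_z is the distance from the TCP to the grasp point, in m); z points along the fingers, y is the line along which they close (so a half turn about z gives the same grasp; the last joint's range is limited). The gripper opens to 88 mm and grips with 3 to 60 N. Pads are 19 mm wide; open, the fingers measure 130 mm over their backs; the gripper's body (78 mm by 193 mm) begins 47 mm behind the grasp point.
Start: joints at [89.33, 20.546, 0.682, 0, -70.136, -16.507], TCP at [0.199, 0.645, 0.189] pointing down, gripper open.
Joint ranges: [-176.03, 176.03], [-82.01, 121.73], [-58.28, 71.71], [-173.87, 95.51], [-174.79, -0.11], [-173.66, 173.66]. Speed limits (degrees/s): [136.94, 136.94, 172.46, 180, 180, 180].

INTERFACE

Orientations are given as [roll, pitch, yaw] about the fixed x, y, z axes, in that order (R = Rz(yaw) Ry(pitch) Rx(roll)).
In Python, from plant import r, optics, job gives the robot as it stands.
- The arm moves only by the shell command python3 -m crank 'ROWS' [FORCE]. ROWS is JSON, a list of rows, each an object with "xyz": the shift along the tool's x, y, z in units of 30 mm (1.0 is 30 mm), a list of three; "delta_rot": the turn, a rotation vector about the tool's x, y, z in degrees, a list of three; "claw": the closure, from 0 (fully open) to 1 (shut). A call has 1 to 20 rows; each row is the pose to reach, as a shift and turn from the pose commanded when the call began, along the tool's axes at that moment; what a row does not reach only later rows make up. A row lasts 1/8 s, in which the tool goes at most 62.5 mm and 10.7 degrees, less where a joint would pass 70% of its speed; a pose out of reach is approached as far as the arm can. A call with a gripper value outside its range is refused whole. The fingers move at their own pace and stop on an object; FORCE is the grip in N (left out, the last holds). Time passes only in rows, so rows that repeat a pose let the fingers close. It gives the time, the measured TCP pose, the force, the opening and the grip force at its end, in the units of the state.
- r.get_state(): the state, without advancing time (a new reading comes with each control period).
- optics.capture(name): name is "side" or "top"; returns a dict with "img" (480x640x3 uint8, blue, green, red), "fovy" (degrees; the focal length in pixels is half the picture's height over the tangent of half this angle, whatever the lens; pixels are square), "cx", "cy" (the principal point, pixels), "dist" ([k1, k2, p1, p2, k3] as OpenCV has them; the pictures are not rectified), "eye" and "rotation" of the camera in the world. Camera axes: x right, y up, looking along -z (the intrinsics and any distortion apply to the point x, -y, -z); pixel columns grow to the right and rows downward; lengths in m; the calibration is good to about 2 mm. A picture is of the moment at which its call begins. There is no depth.
- job.close_job(): hands the job in; it is judged then, once.
The state is a dict: "time_s": time; "joints": joint angles; "qd": joint speeds; "joint_torque": joint torques, N m; "tcp_pos": TCP position; "eef_rot": TCP orientation; "contact_force": force on the tool from outside, world axes, zero at the start; "moment": the same for the moment, N m; "gripper_width": finger opening in m; "gripper_force": force on a finger pad.
Only numpy, scipy, OpenCV 4.12 (cv2) and the standard library are available. Lean on these libraries where they do the work, as an engineer would, in place of code of your own. Each camera call takes 0.05 s, during which the arm holds its last target. There are 200 camera calls.

TASK

The washed piping nozzles have to drip off: pick up the nozzle carrier that has the hook and hang its hook on the drying rail at a free stretch, where no part of the carrier is above the drip dish. Then slide it along the rail, without lifting it off, until it hangs centred over the dish, in line with the dish's pointed marks, and leave it hanging there straight and still. Leave the look-alike nozzle stand, the pastry cutter, the jar, the bowl and the spatula where they are.

Things in the scene. Friction and masses are not known exactly. Their poses are not given: they have to be found in the camera images.
- carrier_grip (a point): Centre of the flat black grip tab on top of the nozzle carrier (loose, 0.26 to 0.47 kg, standing on the table at the start): 8 mm (x) x 30 mm (y), 157 to 205 mm above the carrier's underside, this point at 182 mm. z up, y along the hook's groove, x from the upright strap to the hook's tip. At the start x points away from the robot within 0.4 rad (0.6 rad off the rail's x).
- carrier_foot (a point): Centre of the carrier's underside, on the table at the start, 182 mm below carrier_grip; same axes. White base plate 60 x 110 x 6 mm (x, y, z) with five steel piping nozzles, tops 48 mm up. A dark steel strap, 30 mm wide (y), 5 mm thick, rises near the -x edge to the hook. Hanging on the rail, this point is 74 mm above the table.
- carrier_hook (a point): Inside the carrier's hook: where the rail's axis lies when it hangs, 41 mm straight below carrier_grip, same axes. Gable roof 9 mm above, which centres itself on the rail; strap face 14 mm to -x; tip 14 to 19 mm to +x, ending 26 mm below. The rail enters from +x through the 67 mm high gap between tip and nozzles (the base passes under the rail); then the carrier is lowered.
- rail_mid (a point): Drying rail, fixed: level round steel bar, 14 mm diameter, on two 18 mm posts 500 mm apart that end 12 mm above its axis; foot plate 130 x 540 x 6 mm. This point: middle of the bar's axis, 215 mm above the table. y along the bar, x across it, away from the robot (turned up to 0.2 rad). A carrier centred within 185 mm of this point clears the posts.
- rail_left (a point): Point on the bar's axis 200 mm to the +y side of rail_mid.
- rail_right (a point): Point on the bar's axis 200 mm to the -y side of rail_mid.
- dish_mid (a point): Drip dish, fixed on the foot plate under the rail, within 120 mm of the rail's middle: white, 90 mm (x) x 130 mm (y, along the rail) x 18 mm high, with a pointed dark steel mark at the middle of each long side (top 46 mm above the table). This point is the dish's centre at rim height, 24 mm above the table; same axes as rail_mid. The carrier is to hang centred over it along the rail.
- stand_mid (a point): Look-alike nozzle stand, loose, to be left alone: the same kind of white base with four nozzles, but a short round post with a ball on top (104 mm high in all) and no hook. This point is on its axis, 50 mm above the table. Carrier and stand may have changed places at the start.
- cutter_mid (a point): Round pastry cutter, a plain steel ring 60 mm across, 35 mm high, loose, to be left alone. This point is its centre.
- jar_mid (a point): Amber glass jar with a metal lid, 70 mm across, 110 mm high; its centre. Loose, to be left alone.
- bowl_mid (a point): Steel bowl, 150 mm across, 70 mm high; its centre. Loose, to be left alone.
- palette_mid (a point): Spatula with a red handle, lying flat; near its middle, at table height. Loose, to be left alone.
There are look-alikes about, which are no part of the job. What is shaped like the part that bears carrier_grip but yellow is not meant.

How it is judged:
By the outcome, as a careful person would: the job done as asked, in the order asked, and still so for the second after the job is handed in, with the robot touching nothing.
It also fails if it takes over 54 s, if anything falls off the work surface, if the arm or the gripper's body presses on something with over 40 N, if the wrist force passes 120 N, or if a joint passes its speed limit or range.

## Working session

There is one attempt and no reset: what is moved stays moved. The work goes in short steps, Python scripts to look and compute and a shell command to move; the robot and the scene stay as the last step left them, time stands still between calls to the robot, and variables do not carry over. Pictures are saved under pics/ and viewed, at most 10 in all, crops included, and the job is handed in when it is done.

```bash
ls; mkdir -p pics
cat > h.py <<'E'
import numpy as np, cv2
from plant import r, optics, job
def cap(n,f=None):
    c=optics.capture(n)
    if f: cv2.imwrite('pics/'+f,c['img'])
    return c
def K(c):
    f=c['img'].shape[0]/2/np.tan(np.radians(c['fovy'])/2)
    return np.array([[f,0,c['cx']],[0,f,c['cy']],[0,0,1.]])
def ray(c,uv):
    p=cv2.undistortPoints(np.array([[uv]],float),K(c),np.array(c['dist'],float))[0,0]
    d=np.array(c['rotation'])@np.array([p[0],-p[1],-1.]); return np.array(c['eye']),d
def onz(c,uv,z):
    e,d=ray(c,uv); return e+d*(z-e[2])/d[2]
def tri(a,u,b,v):
    e1,d1=ray(a,u); e2,d2=ray(b,v); d1/=np.linalg.norm(d1); d2/=np.linalg.norm(d2)
    s=np.linalg.lstsq(np.c_[d1,-d2],e2-e1,rcond=None)[0]
    p,q=e1+s[0]*d1,e2+s[1]*d2
    return (p+q)/2,np.linalg.norm(p-q)
def proj(c,P):
    R=np.array(c['rotation']);q=(np.atleast_2d(P)-c['eye'])@R; q=q*[1,-1,-1]
    return cv2.projectPoints(q.reshape(-1,1,3),np.zeros(3),np.zeros(3),K(c),np.array(c['dist'],float))[0][:,0]
E
python3 - <<'E'
from h import *
for n in('side','top'):
    c=cap(n,n+'0.png'); print(n,c['eye'],np.round(c['rotation'],3).tolist(),c['fovy'],c['cx'],c['cy'],c['dist'])
print(r.get_state(),r.pinch_z)
E
```

```text
pics
side [-0.10771522 -0.71115032  0.90601544] [50.406, 0.918, -39.587] 57.27516029122796 319.75424911579813 241.35823475273642 [0.03100838 0.         0.         0.         0.        ]
top [0.38392446 0.00375012 1.32666383] [4.598, 0.107, -90.521] 45.40776915364538 312.5777969799084 228.47419534436565 [0.02999594 0.         0.         0.         0.        ]
{'time_s': 0.1, 'joints': array([ 8.93308456e+01,  2.05885183e+01,  6.40614172e-01, -1.58460203e-02,
       -7.01357523e+01, -1.65077538e+01]), 'qd': array([ 0.01392535, -0.12837131,  0.15035413,  0.09258006,  0.01564351,
        0.01246493]), 'joint_torque': array([-2.36485401e-03, -5.84164917e+01,  2.93753242e+01,  7.01558724e+00,
        1.01794774e-02, -6.20389278e-05]), 'tcp_pos': array([0.19923159, 0.6444328 , 0.18812105]), 'eef_rot': array([ 1.79915559e+02, -9.48942179e-03, -1.71822964e+01]), 'contact_force': array([-0.08393087,  0.30251445,  0.303542  ]), 'moment': array([-0.04695945,  0.04360848, -0.03902294]), 'gripper_force': 0.0, 'gripper_width': 0.08760676033380249} 0.0188
```

Run:
```python
s=open('h.py').read()
s=s.replace("c=optics.capture(n)\n","c=optics.capture(n); c['rotation']=Rotation.from_euler('xyz',c['rotation'],degrees=True).as_matrix()\n").replace("import numpy as np, cv2","import numpy as np, cv2\nfrom scipy.spatial.transform import Rotation")
open('h.py','w').write(s)
```

```text
(no output)
```

View pics/side0.png

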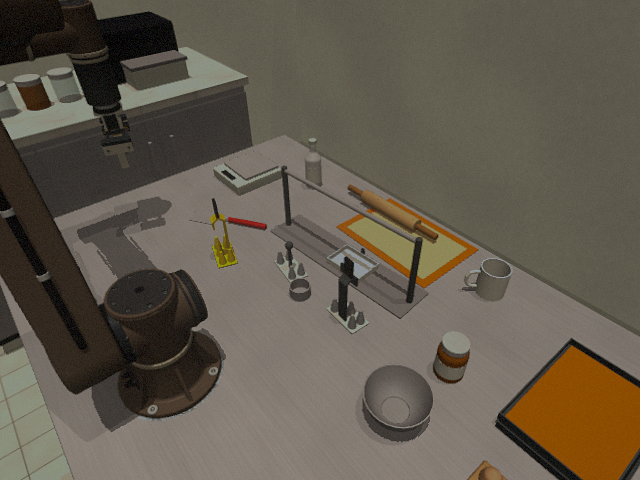

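View pics/top0.png

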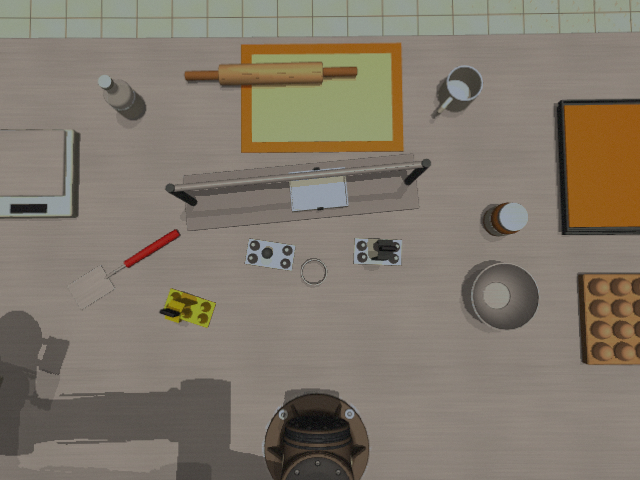

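Candidates: the white base with strap and hook at top (378,251) / side (347,300); the white base with a round post and ball at top (270,254) / side (290,262); and the yellow hooked one at top (188,307) / side (222,245). The first fits, being white, with a dark strap, hook and black tab, and five nozzles. I'll confirm it with a crop.

Run:
```python
import cv2,numpy as np
a=cv2.imread('pics/top0.png');b=cv2.imread('pics/side0.png')
f=lambda i,x,y,w,h:cv2.resize(i[y:y+h,x:x+w],(400,600),interpolation=cv2.INTER_CUBIC)
A=cv2.resize(a[220:285,340:420],(400,325),interpolation=cv2.INTER_CUBIC)
A2=cv2.resize(a[160:225,280:360],(400,275),interpolation=cv2.INTER_CUBIC)
cv2.imwrite('pics/crop1.png',np.hstack([np.vstack([A,A2]),f(b,315,245,64,96)]))
```

```text
(no output)
```

View pics/crop1.png

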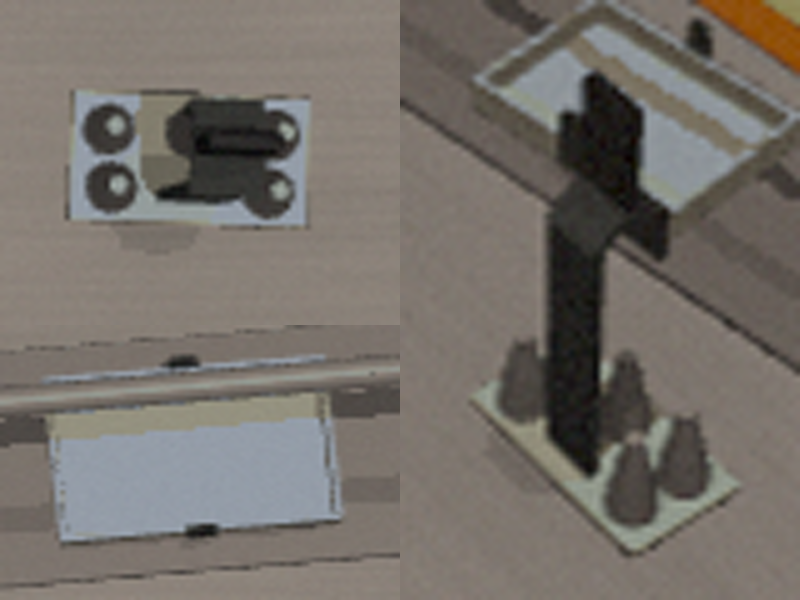

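Confirmed: the tab and hook carrier is at top (378,251), with its strap on the robot side and the hook tip pointing away. Next I measure it.

```bash
cat > m.py <<'E'
from h import *
c=cap('top'); s=cap('side')
# carrier base white corners
g=c['img'].astype(int); 
roi=(slice(225,280),slice(340,420)); p=g[roi]
m=((p[...,0]>p[...,2]-5)&(p.sum(2)>420)).astype(np.uint8)
pts=cv2.findNonZero(m); rect=cv2.minAreaRect(pts); bx=cv2.boxPoints(rect)+[340,225]
P=np.array([onz(c,u,.006) for u in bx]); print('base corners px',bx.round(1).tolist(),'\n',P.round(4)); print('centre',P.mean(0), [np.linalg.norm(P[i]-P[i-1]).round(4) for i in range(4)])
i=max(range(4),key=lambda i:np.linalg.norm(P[i]-P[i-1])); d=P[i]-P[i-1]; d*=np.sign(d[1]); print('carrier yaw (y-axis vs world y)',np.degrees(np.arctan2(-d[0],d[1])))
print('tab top',onz(c,(340+241/5,220+141/5),.205), 'tab side view', )
print('tab top pts',onz(c,(340+200/5,220+141/5),.205),onz(c,(340+285/5,220+141/5),.205))
# posts tops
L=onz(c,(172,188),.227);R=onz(c,(426,163),.227);print('posts',L,R,np.linalg.norm(L-R),(L+R)/2)
# foot plate yaw via posts ; dish
for u in((320.6,208),(316.6,168.5)):print('mark',onz(c,u,.04))
# side view triangulate post tops
for u,v in(((172,188),(284,168)),((426,163),(417,239))):print('tri',tri(c,u,s,v))
E
python3 m.py
python3 - <<'E'
import cv2,numpy as np
a=cv2.imread('pics/top0.png');b=cv2.imread('pics/side0.png')
z=lambda i,x,y:cv2.resize(i[y:y+30,x:x+40],(400,300),interpolation=cv2.INTER_CUBIC)
cv2.imwrite('pics/crop2.png',np.vstack([np.hstack([z(a,155,175),z(a,405,150)]),np.hstack([z(b,265,155),z(b,400,225)])]))
E
```

```text
base corners px [[353.5, 263.0], [354.6, 237.9], [401.2, 240.0], [400.1, 265.1]] 
 [[ 0.4098 -0.0879  0.006 ]
 [ 0.4675 -0.0914  0.006 ]
 [ 0.4616 -0.1987  0.006 ]
 [ 0.404  -0.1948  0.006 ]]
centre [ 0.43570484 -0.1432314   0.006     ] [np.float64(0.1071), np.float64(0.0578), np.float64(0.1074), np.float64(0.0578)]
carrier yaw (y-axis vs world y) -3.1313723071401753
tab top [ 0.43410122 -0.14243344  0.205     ] tab side view
tab top pts [ 0.4342441  -0.12642288  0.205     ] [ 0.43394846 -0.15960855  0.205     ]
posts [0.55330747 0.27577987 0.227     ] [ 0.59759335 -0.2158735   0.227     ] 0.49364387291057665 [0.57545041 0.02995319 0.227     ]
mark [ 0.53360331 -0.01330651  0.04      ]
mark [ 0.62382646 -0.00514857  0.04      ]
tri (array([0.55383794, 0.27751167, 0.22106048]), np.float64(0.0009309095757039613))
tri (array([ 0.59735337, -0.21575225,  0.22270596]), np.float64(0.0028004872186262824))
```

View pics/crop2.png

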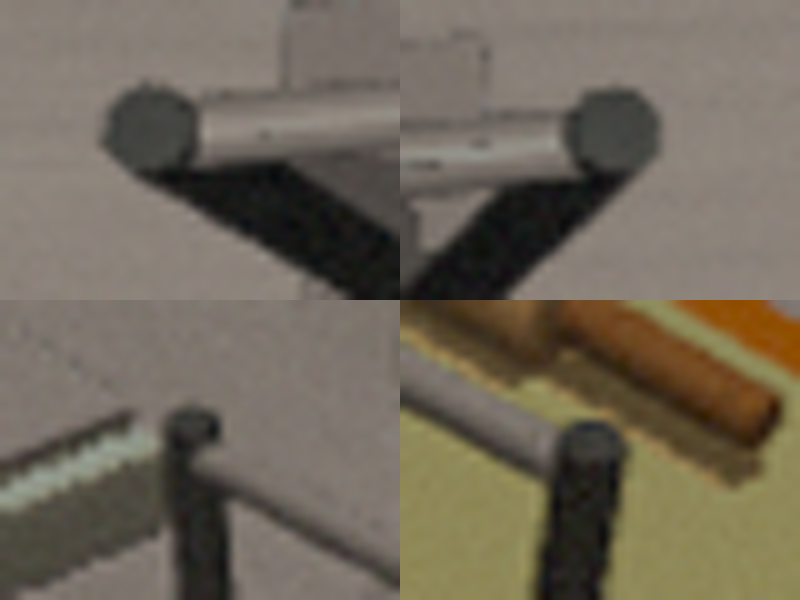

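The third crop shows the post tops, left at top (169.6,187.8) and right at top (425.8,162.8). From them: rail yaw is about 5.1°, its middle about (0.576, 0.032), and the dish is about 41 mm toward -y of the middle. The free stretch is therefore on the +y side, with the carrier centred 79–185 mm from the middle.

```bash
cat > t.py <<'E'
import sys
from h import *
def go(x,y,z,yaw,s=None):
    s=s or r.get_state(); R=Rotation.from_euler('xyz',s['eef_rot'],degrees=True)
    T=Rotation.from_euler('xyz',[180,0,yaw],degrees=True)
    print((R.inv().apply(np.array([x,y,z])-s['tcp_pos'])/.03).round(3),(R.inv()*T).as_rotvec(degrees=True).round(2))
if __name__=='__main__':
    s=r.get_state(); print(s['time_s'],s['tcp_pos'].round(4),s['eef_rot'].round(2),s['contact_force'].round(1),s['gripper_width'])
    for a in sys.argv[1:]: go(*map(float,a.split(',')))
E
python3 - <<'E'
from h import *
c=cap('top')
L=onz(c,(169.6,187.8),.227);R=onz(c,(425.8,162.8),.227);m=(L+R)/2;d=(L-R)/np.linalg.norm(L-R)
print(L,R,np.linalg.norm(L-R),m,np.degrees(np.arctan2(-d[0],d[1])))
D=(onz(c,(320.1,208),.04)+onz(c,(316.1,168),.04))/2
print('dish',D,(D-m)@d)
for s in(.115,.13,(D-m)@d):print(s,m+s*d)
E
python3 t.py .199,.645,.37,-17.2 .46,.25,.37,-60 .435,-.143,.32,-93.1
```

```text
[0.5537356  0.28040382 0.227     ] [ 0.59798947 -0.21549635  0.227     ] 0.497870849952509 [0.57586254 0.03245373 0.227     ] 5.099536673871335
dish [ 0.57929897 -0.0081018   0.04      ] -0.040700457549231094
0.115 [0.56564062 0.14699854 0.227     ]
0.13 [0.56430732 0.16193916 0.227     ]
-0.040700457549231094 [ 0.57948025 -0.00808562  0.227     ]
0.25 [0.1993 0.6446 0.1885] [179.96  -0.   -17.18] [-0.2 -0.3  1.1] 0.08755192373307659
[-1.200e-02 -4.000e-03 -6.049e+00] [ 0.04 -0.    0.02]
[12.189 10.005 -6.041] [ 4.000e-02 -2.000e-02  4.282e+01]
[15.262 22.766 -4.365] [ 3.000e-02 -3.000e-02  7.592e+01]
```

```bash
python3 -m crank '[{"xyz":[0,0,-2],"delta_rot":[0,0,0],"claw":0},{"xyz":[0,0,-4],"delta_rot":[0,0,0],"claw":0},{"xyz":[1.2,1,-6],"delta_rot":[0,0,4],"claw":0},{"xyz":[2.4,2,-6],"delta_rot":[0,0,9],"claw":0},{"xyz":[3.6,3,-6],"delta_rot":[0,0,13],"claw":0},{"xyz":[4.8,4,-6],"delta_rot":[0,0,17],"claw":0},{"xyz":[6,5,-6],"delta_rot":[0,0,21],"claw":0},{"xyz":[7.2,6,-6],"delta_rot":[0,0,26],"claw":0},{"xyz":[8.4,7,-6],"delta_rot":[0,0,30],"claw":0},{"xyz":[9.6,8,-6],"delta_rot":[0,0,34],"claw":0},{"xyz":[10.8,9,-6],"delta_rot":[0,0,38],"claw":0},{"xyz":[12.2,10,-6],"delta_rot":[0,0,43],"claw":0},{"xyz":[12.6,11.6,-5.8],"delta_rot":[0,0,47],"claw":0},{"xyz":[13,13.2,-5.6],"delta_rot":[0,0,51],"claw":0},{"xyz":[13.4,14.8,-5.4],"delta_rot":[0,0,55],"claw":0},{"xyz":[13.8,16.4,-5.2],"delta_rot":[0,0,59],"claw":0},{"xyz":[14.2,18,-5],"delta_rot":[0,0,63],"claw":0},{"xyz":[14.6,19.6,-4.8],"delta_rot":[0,0,67],"claw":0},{"xyz":[14.9,21.2,-4.6],"delta_rot":[0,0,72],"claw":0},{"xyz":[15.26,22.77,-4.37],"delta_rot":[0,0,75.9],"claw":0}]'
python3 t.py .435,-.143,.32,-93.1 .435,-.143,.163,-93.1
```

```text
time_s: 2.75
tcp_pos: [0.4345, -0.1445, 0.3202]
eef_rot: [-179.9, 0.0, -93.2]
contact_force: [1.6, 0.0, -0.7]
gripper_width: 0.0878
gripper_force: 0.0
2.75 [ 0.4345 -0.1445  0.3202] [-1.7995e+02  1.0000e-02 -9.3210e+01] [ 1.6  0.  -0.7] 0.08782841079202293
[-0.051 -0.014  0.007] [-0.05  0.01 -0.11]
[-0.05  -0.009  5.241] [-0.05  0.01 -0.11]
```

```bash
python3 -m crank '[{"xyz":[-0.05,0,1.2],"delta_rot":[0,0,0],"claw":0},{"xyz":[-0.05,0,2.4],"delta_rot":[0,0,0],"claw":0},{"xyz":[-0.05,0,3.6],"delta_rot":[0,0,0],"claw":0},{"xyz":[-0.05,0,4.4],"delta_rot":[0,0,0],"claw":0},{"xyz":[-0.05,0,5],"delta_rot":[0,0,0],"claw":0},{"xyz":[-0.05,0,5.24],"delta_rot":[0,0,0],"claw":0},{"xyz":[-0.05,0,5.24],"delta_rot":[0,0,0],"claw":0},{"xyz":[-0.05,0,5.24],"delta_rot":[0,0,0],"claw":0.7},{"xyz":[-0.05,0,5.24],"delta_rot":[0,0,0],"claw":0.7},{"xyz":[-0.05,0,5.24],"delta_rot":[0,0,0],"claw":0.7},{"xyz":[-0.05,0,5.24],"delta_rot":[0,0,0],"claw":0.7}]' 10
python3 - <<'E'
from h import *
c=cap('side'); 
cv2.imwrite('pics/s1.png',cv2.resize(c['img'][200:350,260:460],(800,600),interpolation=cv2.INTER_CUBIC))
E
```

```text
time_s: 4.12
tcp_pos: [0.4351, -0.1415, 0.163]
eef_rot: [-180.0, 0.0, -93.1]
contact_force: [0.8, 0.9, -0.6]
gripper_width: 0.0533
gripper_force: 0.0
```

View pics/s1.png

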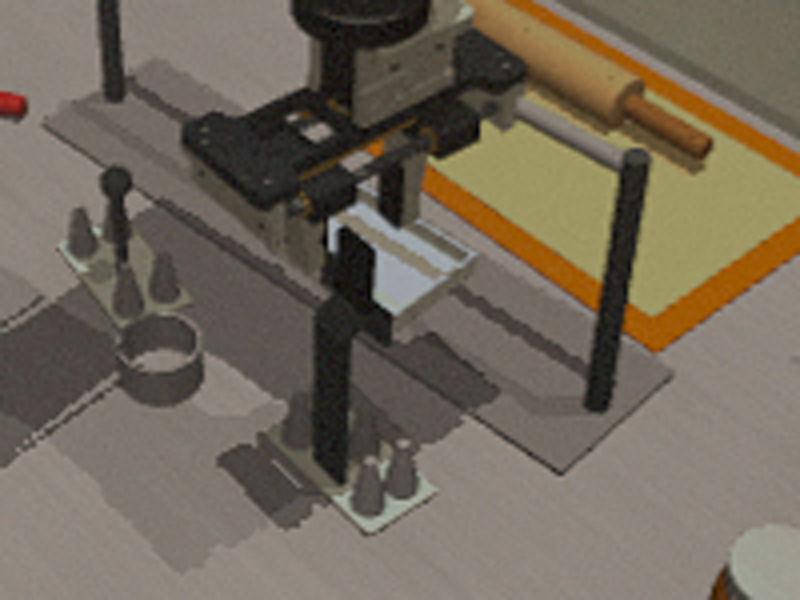

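The tab, at crop (357,265), stands between the open fingers. Now I close on it.

```bash
python3 -m crank '[{"xyz":[0.03,0,0],"delta_rot":[0,0,0],"claw":0.85},{"xyz":[0.03,0,0],"delta_rot":[0,0,0],"claw":0.9},{"xyz":[0.03,0,0],"delta_rot":[0,0,0],"claw":1},{"xyz":[0.03,0,0],"delta_rot":[0,0,0],"claw":1},{"xyz":[0.03,0,0],"delta_rot":[0,0,0],"claw":1},{"xyz":[0.03,0,0],"delta_rot":[0,0,0],"claw":1},{"xyz":[0.03,0,0],"delta_rot":[0,0,0],"claw":1},{"xyz":[0.03,0,0],"delta_rot":[0,0,0],"claw":1}]' 30
python3 t.py
```

```text
time_s: 5.18
tcp_pos: [0.435, -0.1424, 0.1628]
eef_rot: [180.0, -0.0, -93.1]
contact_force: [-1.2, -0.0, 0.4]
gripper_width: 0.0071
gripper_force: 30.0
5.175 [ 0.435  -0.1424  0.1628] [180.    -0.   -93.08] [-1.2 -0.   0.4] 0.007117999383994848
```

```bash
python3 -m crank '[{"xyz":[0,0,-0.3],"delta_rot":[0,0,0],"claw":1},{"xyz":[0,0,-1.2],"delta_rot":[0,0,0],"claw":1},{"xyz":[0,0,-2.4],"delta_rot":[0,0,0],"claw":1},{"xyz":[0,0,-3.6],"delta_rot":[0,0,0],"claw":1},{"xyz":[0,0,-4.43],"delta_rot":[0,0,0],"claw":1},{"xyz":[0,0,-4.43],"delta_rot":[0,0,0],"claw":1},{"xyz":[0,0,-4.43],"delta_rot":[0,0,0],"claw":1}]' 30
python3 t.py .4955,.1458,.296,-84.9
```

```text
time_s: 6.05
tcp_pos: [0.4344, -0.1421, 0.2946]
eef_rot: [179.9, 0.0, -93.1]
contact_force: [0.1, 0.0, -4.2]
gripper_width: 0.0075
gripper_force: 30.0
6.05 [ 0.4344 -0.1421  0.2946] [ 1.7991e+02  4.0000e-02 -9.3090e+01] [ 0.1  0.  -4.2] 0.007483944494376404
[-9.692 -1.516 -0.044] [ 0.08  0.04 -8.19]
```

```bash
python3 -m crank '[{"xyz":[-0.6,-0.1,0],"delta_rot":[0,0,-0.5],"claw":1},{"xyz":[-1.6,-0.25,0],"delta_rot":[0,0,-1.5],"claw":1},{"xyz":[-2.6,-0.4,0],"delta_rot":[0,0,-2.4],"claw":1},{"xyz":[-3.6,-0.56,0],"delta_rot":[0,0,-3.3],"claw":1},{"xyz":[-4.6,-0.72,0],"delta_rot":[0,0,-4.2],"claw":1},{"xyz":[-5.6,-0.88,0],"delta_rot":[0,0,-5.1],"claw":1},{"xyz":[-6.6,-1.03,0],"delta_rot":[0,0,-6],"claw":1},{"xyz":[-7.6,-1.19,0],"delta_rot":[0,0,-6.8],"claw":1},{"xyz":[-8.6,-1.35,0],"delta_rot":[0,0,-7.6],"claw":1},{"xyz":[-9.3,-1.46,0],"delta_rot":[0,0,-8],"claw":1},{"xyz":[-9.69,-1.52,0],"delta_rot":[0,0,-8.2],"claw":1},{"xyz":[-9.69,-1.52,0],"delta_rot":[0,0,-8.2],"claw":1},{"xyz":[-9.69,-1.52,0],"delta_rot":[0,0,-8.2],"claw":1}]' 30
python3 t.py .5652,.152,.296,-84.9
python3 - <<'E'
from h import *
c=cap('side'); t=cap('top')
a=cv2.resize(c['img'][160:310,220:370],(400,400),interpolation=cv2.INTER_CUBIC)
b=cv2.resize(t['img'][130:280,170:320],(400,400),interpolation=cv2.INTER_CUBIC)
cv2.imwrite('pics/s2.png',np.hstack([a,b]))
E
```

```text
time_s: 7.68
tcp_pos: [0.4959, 0.1447, 0.2957]
eef_rot: [180.0, -0.0, -84.9]
contact_force: [0.3, -1.4, -4.4]
gripper_width: 0.0076
gripper_force: 30.0
7.675 [0.4959 0.1447 0.2957] [ 1.7998e+02 -3.0000e-02 -8.4900e+01] [ 0.3 -1.4 -4.4] 0.00755438130275629
[-0.038 -2.322 -0.009] [ 0.02 -0.03 -0.  ]
```

View pics/s2.png

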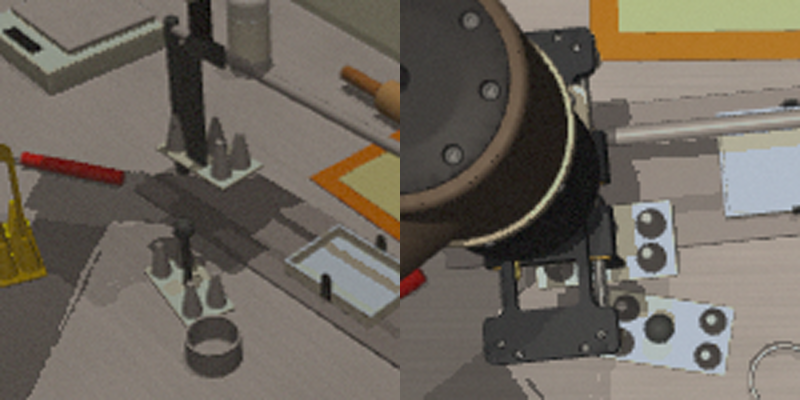

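The carrier hangs upright in the grip with its base edge parallel to the rail: hook at crop (205,45) left, rail at (620,135) right. I now insert it under the rail and lower it.

```bash
python3 -m crank '[{"xyz":[0,-0.4,0],"delta_rot":[0,0,0],"claw":1},{"xyz":[0,-0.9,0],"delta_rot":[0,0,0],"claw":1},{"xyz":[0,-1.4,0],"delta_rot":[0,0,0],"claw":1},{"xyz":[0,-1.9,0],"delta_rot":[0,0,0],"claw":1},{"xyz":[0,-2.2,0],"delta_rot":[0,0,0],"claw":1},{"xyz":[0,-2.32,0],"delta_rot":[0,0,0],"claw":1},{"xyz":[0,-2.32,0],"delta_rot":[0,0,0],"claw":1},{"xyz":[0,-2.32,0],"delta_rot":[0,0,0],"claw":1}]' 30
python3 t.py .5652,.152,.296,-84.9 .5652,.152,.237,-84.9
python3 - <<'E'
from h import *
c=cap('side')
cv2.imwrite('pics/s3.png',cv2.resize(c['img'][140:240,260:360],(600,600),interpolation=cv2.INTER_CUBIC))
E
```

```text
time_s: 8.78
tcp_pos: [0.5651, 0.1516, 0.2959]
eef_rot: [-180.0, 0.0, -84.9]
contact_force: [-0.3, -0.8, -4.3]
gripper_width: 0.0076
gripper_force: 30.0
8.775 [0.5651 0.1516 0.2959] [-1.800e+02  1.000e-02 -8.487e+01] [-0.3 -0.8 -4.3] 0.007559261253994479
[-0.012 -0.003 -0.002] [-0.    0.01  0.03]
[-0.011 -0.003  1.965] [-0.    0.01  0.03]
```

View pics/s3.png

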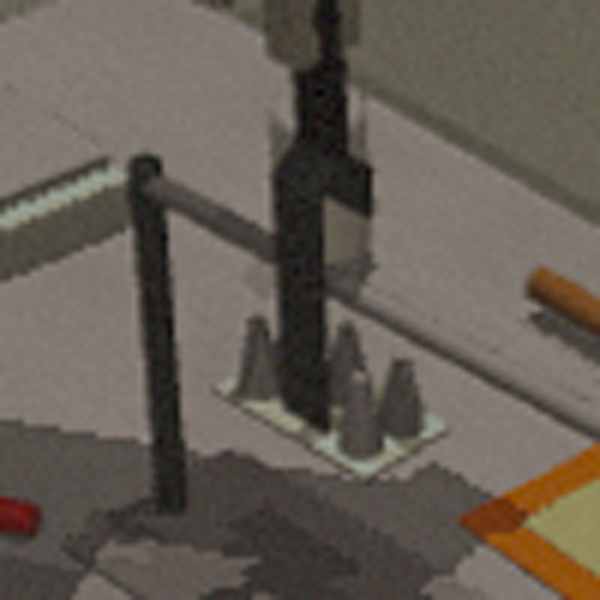

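The rail passes between the strap at crop (300,270) and the hook tip, above the nozzles. I lower it.

```bash
python3 -m crank '[{"xyz":[0,0,0.4],"delta_rot":[0,0,0],"claw":1},{"xyz":[0,0,0.9],"delta_rot":[0,0,0],"claw":1},{"xyz":[0,0,1.4],"delta_rot":[0,0,0],"claw":1},{"xyz":[0,0,1.7],"delta_rot":[0,0,0],"claw":1},{"xyz":[0,0,1.85],"delta_rot":[0,0,0],"claw":1},{"xyz":[0,0,1.92],"delta_rot":[0,0,0],"claw":1},{"xyz":[0,0,1.92],"delta_rot":[0,0,0],"claw":1}]' 30
python3 t.py
```

```text
time_s: 9.7
tcp_pos: [0.5657, 0.1517, 0.2384]
eef_rot: [-180.0, 0.0, -84.9]
contact_force: [-0.5, -0.3, -4.1]
gripper_width: 0.0074
gripper_force: 30.0
9.7 [0.5657 0.1517 0.2384] [-1.7997e+02  1.0000e-02 -8.4880e+01] [-0.5 -0.3 -4.1] 0.007386098514258543
```

```bash
python3 -m crank '[{"xyz":[0,0,0.04],"delta_rot":[0,0,0],"claw":1},{"xyz":[0,0,0.08],"delta_rot":[0,0,0],"claw":1},{"xyz":[0,0,0.08],"delta_rot":[0,0,0],"claw":1}]' 30
python3 t.py
```

```text
time_s: 10.07
tcp_pos: [0.566, 0.1518, 0.2368]
eef_rot: [-179.9, 0.0, -84.9]
contact_force: [-1.4, 0.2, 3.2]
gripper_width: 0.0077
gripper_force: 30.0
10.075 [0.566  0.1518 0.2368] [-1.799e+02  2.000e-02 -8.486e+01] [-1.4  0.2  3.2] 0.00765992062523437
```

```bash
python3 -m crank '[{"xyz":[0.1,0,0],"delta_rot":[0,0,0],"claw":1},{"xyz":[0.3,0,0],"delta_rot":[0,0,0],"claw":1},{"xyz":[0.55,0,0],"delta_rot":[0,0,0],"claw":1},{"xyz":[0.8,0,0],"delta_rot":[0,0,0],"claw":1},{"xyz":[1.05,0,0],"delta_rot":[0,0,0],"claw":1},{"xyz":[1.3,0,0],"delta_rot":[0,0,0],"claw":1},{"xyz":[1.55,0,0],"delta_rot":[0,0,0],"claw":1},{"xyz":[1.8,0,0],"delta_rot":[0,0,0],"claw":1},{"xyz":[2.05,0,0],"delta_rot":[0,0,0],"claw":1},{"xyz":[2.3,0,0],"delta_rot":[0,0,0],"claw":1},{"xyz":[2.5,0,0],"delta_rot":[0,0,0],"claw":1},{"xyz":[2.6,0,0],"delta_rot":[0,0,0],"claw":1},{"xyz":[2.6,0,0],"delta_rot":[0,0,0],"claw":1}]' 30
python3 t.py .5795,-.0085,.2368,-84.9
```

```text
time_s: 11.7
tcp_pos: [0.5737, 0.0754, 0.2371]
eef_rot: [-179.8, 0.1, -84.9]
contact_force: [-1.3, 5.6, 4.7]
gripper_width: 0.007
gripper_force: 30.0
11.7 [0.5737 0.0754 0.2371] [-1.7978e+02  1.5000e-01 -8.4850e+01] [-1.3  5.6  4.7] 0.0070433569884275895
[2.803e+00 5.900e-02 1.000e-03] [-0.22  0.15  0.05]
```

```bash
python3 -m crank '[{"xyz":[0.1,0,0],"delta_rot":[0,0,0],"claw":1},{"xyz":[0.3,0,0],"delta_rot":[0,0,0],"claw":1},{"xyz":[0.55,0,0],"delta_rot":[0,0,0],"claw":1},{"xyz":[0.8,0.01,0],"delta_rot":[0,0,0],"claw":1},{"xyz":[1.05,0.01,0],"delta_rot":[0,0,0],"claw":1},{"xyz":[1.3,0.02,0],"delta_rot":[0,0,0],"claw":1},{"xyz":[1.55,0.02,0],"delta_rot":[0,0,0],"claw":1},{"xyz":[1.8,0.02,0],"delta_rot":[0,0,0],"claw":1},{"xyz":[2.05,0.03,0],"delta_rot":[0,0,0],"claw":1},{"xyz":[2.3,0.03,0],"delta_rot":[0,0,0],"claw":1},{"xyz":[2.5,0.03,0],"delta_rot":[0,0,0],"claw":1},{"xyz":[2.65,0.03,0],"delta_rot":[0,0,0],"claw":1},{"xyz":[2.72,0.03,0],"delta_rot":[0,0,0],"claw":1},{"xyz":[2.72,0.03,0],"delta_rot":[0,0,0],"claw":1},{"xyz":[2.72,0.03,0],"delta_rot":[0,0,0],"claw":1}]' 30
python3 t.py .5795,-.0085,.2368,-84.9
python3 - <<'E'
from h import *
c=cap('side',"sf.png");t=cap('top','tf.png')
a=cv2.resize(c['img'][200:300,310:410],(600,600),interpolation=cv2.INTER_CUBIC)
cv2.imwrite('pics/s4.png',a)
E
```

```text
time_s: 13.58
tcp_pos: [0.5801, -0.006, 0.2369]
eef_rot: [-179.8, 0.1, -84.8]
contact_force: [-0.0, 6.3, 4.5]
gripper_width: 0.0073
gripper_force: 30.0
13.575 [ 0.5801 -0.006   0.2369] [-1.7979e+02  1.2000e-01 -8.4840e+01] [-0.   6.3  4.5] 0.007305191239072105
[0.082 0.028 0.005] [-0.21  0.12  0.06]
```

View pics/s4.png

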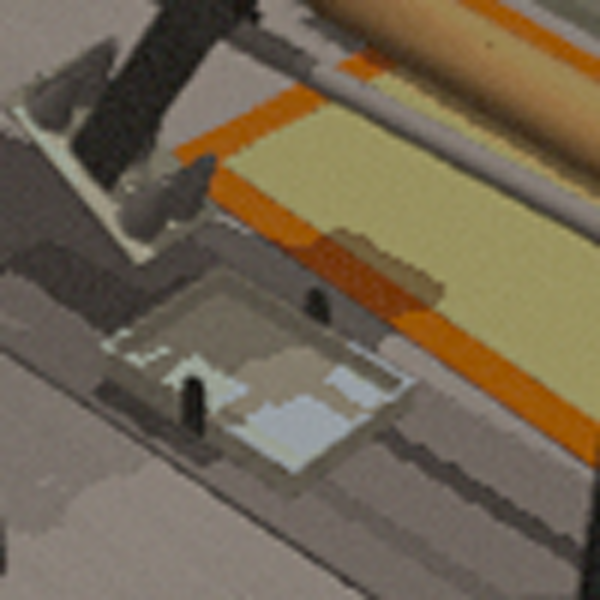

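The carrier has tilted about the pads: its base, at crop (110,190), swung toward +y because the friction with my added down-press was too much. I ease the grip to 3 N so that gravity swings it upright on the rail.

```bash
python3 -m crank '[{"xyz":[0,0,0],"delta_rot":[0,0,0],"claw":1},{"xyz":[0,0,0],"delta_rot":[0,0,0],"claw":1},{"xyz":[0,0,0],"delta_rot":[0,0,0],"claw":1},{"xyz":[0,0,0],"delta_rot":[0,0,0],"claw":1},{"xyz":[0,0,0],"delta_rot":[0,0,0],"claw":1},{"xyz":[0,0,0],"delta_rot":[0,0,0],"claw":1}]' 3
python3 - <<'E'
from h import *
c=cap('side')
a=cv2.resize(c['img'][170:290,270:430],(800,600),interpolation=cv2.INTER_CUBIC)
cv2.imwrite('pics/s5.png',a)
E
```

```text
time_s: 14.42
tcp_pos: [0.5789, -0.0074, 0.2358]
eef_rot: [-180.0, -0.0, -84.9]
contact_force: [-0.9, 2.9, 3.4]
gripper_width: 0.0081
gripper_force: 3.0
```

View pics/s5.png

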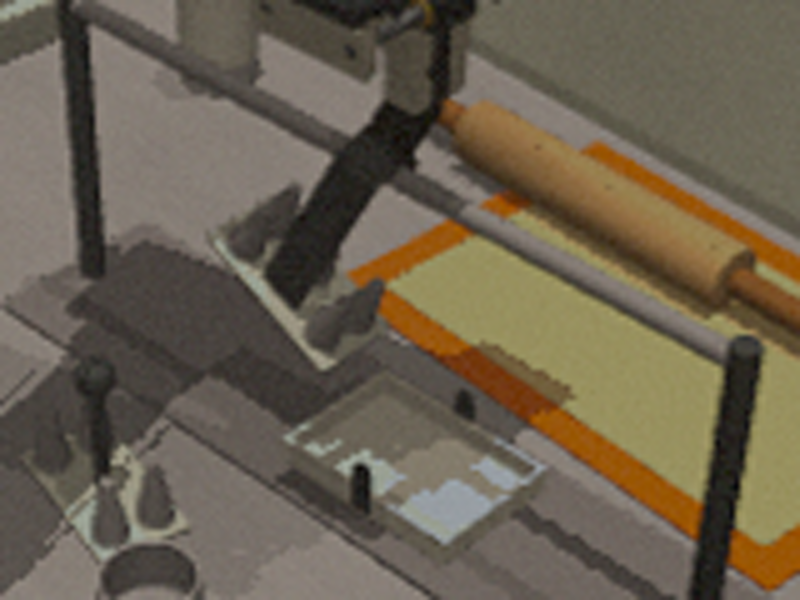

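Still tilted by about 30°, with the base at crop (290,300) and the hook at (395,130) still on the rail. I move the tab back about 22 mm with the loose grip, then open slightly so that it hangs free.

```bash
python3 -m crank '[{"xyz":[-0.15,0,0],"delta_rot":[0,0,0],"claw":1},{"xyz":[-0.35,0,0],"delta_rot":[0,0,0],"claw":1},{"xyz":[-0.55,0,0],"delta_rot":[0,0,0],"claw":1},{"xyz":[-0.7,0,0],"delta_rot":[0,0,0],"claw":1},{"xyz":[-0.7,0,0],"delta_rot":[0,0,0],"claw":1},{"xyz":[-0.7,0,0],"delta_rot":[0,0,0],"claw":0.9},{"xyz":[-0.7,0,0],"delta_rot":[0,0,0],"claw":0.82},{"xyz":[-0.7,0,0],"delta_rot":[0,0,0],"claw":0.82},{"xyz":[-0.7,0,0],"delta_rot":[0,0,0],"claw":0.82},{"xyz":[-0.7,0,0],"delta_rot":[0,0,0],"claw":0.82}]' 3
cat > tilt.py <<'E'
from h import *
# white base plate front edge in side view; predict vs measured via plate silhouette below the hanging carrier
def meas():
    c=cap('side'); t=cap('top'); g=c['img'].astype(int)
    return c,t
if __name__=='__main__':
    c,t=meas(); cv2.imwrite('pics/cs.png',c['img']); cv2.imwrite('pics/ct.png',t['img'])
    # background-free: dark strap mask near carrier
    s=r.get_state()['tcp_pos']; 
    for n,k in(('side',c),('top',t)):
        p0=proj(k,np.r_[s[:2],.2])[0]; print(n,'hook expected',p0.round(1),'foot',proj(k,np.r_[s[:2],.074])[0].round(1))
    hsv=c['img'].max(2); x0,y0=proj(c,np.r_[s[:2],.14])[0].astype(int)
    w=hsv[y0-40:y0+50,x0-60:x0+60]<42
    # widest run per row of dark strap
    for y in range(0,90,4):
        xs=np.flatnonzero(w[y]); print(y+y0-40,(xs.min()+x0-60,xs.max()+x0-60,int(np.median(xs))+x0-60,len(xs)) if len(xs) else None)
E
python3 tilt.py; python3 t.py
```

```text
time_s: 15.72
tcp_pos: [0.577, 0.0135, 0.2358]
eef_rot: [-180.0, -0.0, -84.9]
contact_force: [-1.3, -0.1, 0.3]
gripper_width: 0.0156
gripper_force: 0.0
side hook expected [347.6 208.5] foot [346.6 243.5]
top hook expected [307.8 177.1] foot [308.4 186.8]
185 (np.int64(287), np.int64(353), np.int64(351), 5)
189 (np.int64(287), np.int64(350), np.int64(349), 3)
193 (np.int64(287), np.int64(350), np.int64(345), 10)
197 (np.int64(287), np.int64(350), np.int64(345), 11)
201 (np.int64(288), np.int64(350), np.int64(345), 10)
205 (np.int64(287), np.int64(348), np.int64(343), 9)
209 (np.int64(287), np.int64(345), np.int64(340), 11)
213 (np.int64(287), np.int64(345), np.int64(340), 10)
217 (np.int64(289), np.int64(345), np.int64(340), 6)
221 (np.int64(287), np.int64(345), np.int64(339), 9)
225 (np.int64(338), np.int64(345), np.int64(342), 7)
229 (np.int64(337), np.int64(345), np.int64(341), 9)
233 (np.int64(338), np.int64(345), np.int64(341), 8)
237 (np.int64(338), np.int64(345), np.int64(341), 8)
241 (np.int64(338), np.int64(344), np.int64(340), 6)
245 (np.int64(292), np.int64(292), np.int64(292), 1)
249 (np.int64(288), np.int64(363), np.int64(290), 5)
253 (np.int64(289), np.int64(290), np.int64(289), 2)
257 (np.int64(289), np.int64(291), np.int64(290), 3)
261 (np.int64(290), np.int64(290), np.int64(290), 1)
265 (np.int64(341), np.int64(343), np.int64(342), 3)
269 (np.int64(341), np.int64(343), np.int64(342), 3)
273 None
15.825 [0.5769 0.0135 0.2358] [180.    -0.   -84.88] [-0.1  0.3  0.5] 0.01565548131801602
```

```bash
cat > where.py <<'E'
from h import *
from scipy.optimize import brentq
M=np.array([0.57586,0.03245,0]);d=np.array([-np.sin(np.radians(5.1)),np.cos(np.radians(5.1)),0]);ex=np.array([d[1],-d[0],0])
def run(c):
    g=cv2.resize(c['img'],None,fx=4,fy=4,interpolation=cv2.INTER_CUBIC).max(2)
    out=[]
    for z in np.arange(.095,.165,.01):
        f=lambda s,a,b:proj(c,M+(s+b)*d+a*ex+[0,0,z])[0]
        s0=r.get_state()['tcp_pos']@d-M@d
        L0,R0=f(s0,-.019,.015),f(s0,-.014,-.015); v=int(round((L0[1]+R0[1])/2*4+1.5))
        row=g[v]<48; x0=int((L0[0]+R0[0])*2)
        xs=np.arange(x0-70,x0+70); k=row[x0-70:x0+70]
        n,lab=cv2.connectedComponents(k.astype(np.uint8)[None]); lab=lab[0]
        if n<2: continue
        j=max(range(1,n),key=lambda j:(lab==j).sum()); q=xs[lab==j]; l,rr=(q.min()-2)/4,(q.max()-1)/4
        u=(l+rr)/2
        try: out.append((z,brentq(lambda s:(f(s,-.019,.015)[0]+f(s,-.014,-.015)[0])/2-u,s0-.08,s0+.08),rr-l,R0[0]-L0[0]))
        except ValueError: pass
    return np.array(out),s0
c=cap('side'); o,s0=run(c); print('tcp s',s0); print(o.round(4))
for sg in(-1,1): # marks: predicted px
    print('mark px',proj(c,np.array([0.5793,-.0081,.046])+sg*.046*ex)[0])
E
python3 where.py
python3 - <<'E'
import sys; sys.path.insert(0,'.')
import cv2,numpy as np
g=cv2.imread('pics/side0.png').max(2)
for a,b,x,y in((235,265,335,385),(260,300,330,365)):
    n,l,st,ce=cv2.connectedComponentsWithStats((g[a:b,x:y]<60).astype(np.uint8))
    print([(s[0]+x,s[1]+a,s[2],s[3],s[4]) for s in st[1:] if s[4]>4])
g=cv2.imread('pics/cs.png').max(2)
n,l,st,ce=cv2.connectedComponentsWithStats((g[235:290,330:380]<60).astype(np.uint8)); print([(s[0]+330,s[1]+235,s[2],s[3],s[4]) for s in st[1:] if s[4]>4])
E
```

```text
tcp s -0.018940987697061262
[[ 9.5000e-02 -1.1200e-02  7.7500e+00  8.7599e+00]
 [ 1.0500e-01 -9.0000e-03  8.7500e+00  8.8046e+00]
 [ 1.1500e-01 -9.8000e-03  8.7500e+00  8.8497e+00]
 [ 1.2500e-01 -1.1100e-02  8.5000e+00  8.8953e+00]
 [ 1.3500e-01 -8.9000e-03  7.5000e+00  8.9415e+00]
 [ 1.4500e-01 -9.2000e-03  8.2500e+00  8.9881e+00]
 [ 1.5500e-01 -1.1000e-02  7.7500e+00  9.0352e+00]
 [ 1.6500e-01 -1.1200e-02  7.5000e+00  9.0829e+00]]
mark px [341.25644071 261.41565107]
mark px [362.13429366 246.74322999]
[(np.int32(361), np.int32(248), np.int32(4), np.int32(6), np.int32(14)), (np.int32(341), np.int32(257), np.int32(13), np.int32(8), np.int32(59))]
[(np.int32(339), np.int32(260), np.int32(19), np.int32(40), np.int32(459))]
[(np.int32(336), np.int32(235), np.int32(10), np.int32(11), np.int32(80)), (np.int32(333), np.int32(245), np.int32(6), np.int32(5), np.int32(11)), (np.int32(361), np.int32(248), np.int32(4), np.int32(6), np.int32(16)), (np.int32(331), np.int32(249), np.int32(4), np.int32(3), np.int32(6)), (np.int32(340), np.int32(263), np.int32(4), np.int32(10), np.int32(32)), (np.int32(330), np.int32(266), np.int32(4), np.int32(4), np.int32(7))]
```

It hangs upright, with the strap column constant over height, at s≈-10 mm; the target is s≈-41 mm. I regrasp centred on the tab with a firm grip and no down-press, then slide slowly.

```bash
python3 -m crank '[{"xyz":[-0.15,-0.01,0],"delta_rot":[0,0,0],"claw":0.82},{"xyz":[-0.3,-0.02,0],"delta_rot":[0,0,0],"claw":0.82},{"xyz":[-0.3,-0.02,0],"delta_rot":[0,0,0],"claw":0.82},{"xyz":[-0.3,-0.02,0],"delta_rot":[0,0,0],"claw":0.88},{"xyz":[-0.3,-0.02,0],"delta_rot":[0,0,0],"claw":1},{"xyz":[-0.3,-0.02,0],"delta_rot":[0,0,0],"claw":1},{"xyz":[-0.3,-0.02,0],"delta_rot":[0,0,0],"claw":1},{"xyz":[-0.3,-0.02,0],"delta_rot":[0,0,0],"claw":1}]' 60
python3 -m crank '[{"xyz":[0.05,0,0],"delta_rot":[0,0,0],"claw":1},{"xyz":[0.1,0,0],"delta_rot":[0,0,0],"claw":1},{"xyz":[0.17,0,0],"delta_rot":[0,0,0],"claw":1},{"xyz":[0.24,0,0],"delta_rot":[0,0,0],"claw":1},{"xyz":[0.3,0,0],"delta_rot":[0,0,0],"claw":1},{"xyz":[0.33,0,0],"delta_rot":[0,0,0],"claw":1},{"xyz":[0.33,0,0],"delta_rot":[0,0,0],"claw":1}]' 60
python3 where.py
```

```text
time_s: 16.88
tcp_pos: [0.5767, 0.0226, 0.2357]
eef_rot: [180.0, 0.0, -84.9]
contact_force: [0.1, 0.3, 0.2]
gripper_width: 0.0066
gripper_force: 60.0
time_s: 17.75
tcp_pos: [0.5778, 0.0127, 0.2359]
eef_rot: [-180.0, 0.0, -84.9]
contact_force: [0.4, 4.1, 2.3]
gripper_width: 0.007
gripper_force: 60.0
tcp s -0.019830514358128597
[[ 0.095  -0.0172  7.75    8.7658]
 [ 0.105  -0.0155  9.      8.8105]
 [ 0.115  -0.0162  8.5     8.8557]
 [ 0.125  -0.0165  8.75    8.9014]
 [ 0.135  -0.0153  7.75    8.9476]
 [ 0.145  -0.0165  8.      8.9943]
 [ 0.155  -0.0167  7.75    9.0415]
 [ 0.165  -0.0179  8.      9.0892]]
mark px [341.25644071 261.41565107]
mark px [362.13429366 246.74322999]
```

```bash
python3 -m crank '[{"xyz":[-0.03,0,0],"delta_rot":[0,0,0],"claw":0.86},{"xyz":[-0.1,0,0],"delta_rot":[0,0,0],"claw":0.83},{"xyz":[-0.1,0,0],"delta_rot":[0,0,0],"claw":0.83},{"xyz":[-0.1,0,0],"delta_rot":[0,0,0],"claw":0.83},{"xyz":[-0.1,0,0],"delta_rot":[0,0,0],"claw":0.9},{"xyz":[-0.1,0,0],"delta_rot":[0,0,0],"claw":1},{"xyz":[-0.1,0,0],"delta_rot":[0,0,0],"claw":1},{"xyz":[-0.1,0,0],"delta_rot":[0,0,0],"claw":1},{"xyz":[-0.1,0,-0.02],"delta_rot":[0,0,0],"claw":1},{"xyz":[-0.1,0,-0.02],"delta_rot":[0,0,0],"claw":1}]' 60
python3 -m crank '[{"xyz":[0.05,0,0],"delta_rot":[0,0,0],"claw":1},{"xyz":[0.1,0,0],"delta_rot":[0,0,0],"claw":1},{"xyz":[0.17,0,0],"delta_rot":[0,0,0],"claw":1},{"xyz":[0.24,0,0],"delta_rot":[0,0,0],"claw":1},{"xyz":[0.3,0,0],"delta_rot":[0,0,0],"claw":1},{"xyz":[0.33,0,0],"delta_rot":[0,0,0],"claw":1},{"xyz":[0.33,0,0],"delta_rot":[0,0,0],"claw":1}]' 60
python3 where.py
```

```text
time_s: 19.05
tcp_pos: [0.5771, 0.0157, 0.2359]
eef_rot: [180.0, 0.0, -84.9]
contact_force: [0.4, -0.3, -2.3]
gripper_width: 0.0068
gripper_force: 60.0
time_s: 19.92
tcp_pos: [0.5783, 0.0058, 0.2364]
eef_rot: [-180.0, 0.0, -84.9]
contact_force: [-0.4, 1.5, -2.9]
gripper_width: 0.0069
gripper_force: 60.0
tcp s -0.026743899733440137
[[ 0.095  -0.029   8.25    8.812 ]
 [ 0.105  -0.0278  8.75    8.8572]
 [ 0.115  -0.0275  8.75    8.9028]
 [ 0.125  -0.0296  8.5     8.949 ]
 [ 0.135  -0.0269  8.75    8.9957]
 [ 0.145  -0.0285  8.25    9.0429]
 [ 0.155  -0.0296  7.5     9.0906]
 [ 0.165  -0.0298  7.75    9.1388]]
mark px [341.25644071 261.41565107]
mark px [362.13429366 246.74322999]
```

```bash
python3 -m crank '[{"xyz":[0.05,0,0],"delta_rot":[0,0,0],"claw":1},{"xyz":[0.12,0,0],"delta_rot":[0,0,0],"claw":1},{"xyz":[0.2,0,0],"delta_rot":[0,0,0],"claw":1},{"xyz":[0.28,0,0.01],"delta_rot":[0,0,0],"claw":1},{"xyz":[0.35,0,0.01],"delta_rot":[0,0,0],"claw":1},{"xyz":[0.4,0,0.01],"delta_rot":[0,0,0],"claw":1},{"xyz":[0.43,0,0.01],"delta_rot":[0,0,0],"claw":1},{"xyz":[0.43,0,0.01],"delta_rot":[0,0,0],"claw":1}]' 60
python3 where.py
python3 -m crank '[{"xyz":[0,0,0.02],"delta_rot":[0,0,0],"claw":1},{"xyz":[0,0,0.02],"delta_rot":[0,0,0],"claw":0.95},{"xyz":[0,0,0.02],"delta_rot":[0,0,0],"claw":0.87},{"xyz":[0,0,0.02],"delta_rot":[0,0,0],"claw":0.83},{"xyz":[0,0,0.02],"delta_rot":[0,0,0],"claw":0.83},{"xyz":[0,0,0.02],"delta_rot":[0,0,0],"claw":0.83},{"xyz":[0,0,0.02],"delta_rot":[0,0,0],"claw":0.83}]' 3
python3 where.py
```

```text
time_s: 20.98
tcp_pos: [0.5794, -0.0071, 0.236]
eef_rot: [-180.0, -0.0, -84.9]
contact_force: [-0.2, -0.0, -4.2]
gripper_width: 0.0068
gripper_force: 60.0
tcp s -0.03963796235969081
[[ 0.095  -0.0422  8.      8.8993]
 [ 0.105  -0.0428  8.5     8.9454]
 [ 0.115  -0.0419  8.25    8.9919]
 [ 0.125  -0.0416  8.75    9.039 ]
 [ 0.135  -0.0403  8.75    9.0866]
 [ 0.145  -0.0323  3.75    9.1347]
 [ 0.155  -0.0414  7.75    9.1833]
 [ 0.165  -0.042   7.75    9.2325]]
mark px [341.25644071 261.41565107]
mark px [362.13429366 246.74322999]
time_s: 21.9
tcp_pos: [0.5794, -0.007, 0.2355]
eef_rot: [-180.0, 0.0, -84.9]
contact_force: [0.1, 0.7, 0.2]
gripper_width: 0.0148
gripper_force: 0.0
tcp s -0.03963803758308303
[[ 0.095  -0.0407  8.75    8.8993]
 [ 0.105  -0.0404  8.25    8.9454]
 [ 0.115  -0.041   9.25    8.9919]
 [ 0.125  -0.0411  9.      9.039 ]
 [ 0.135  -0.0408  8.5     9.0866]
 [ 0.145  -0.0404  8.5     9.1347]
 [ 0.155  -0.0414  7.75    9.1833]
 [ 0.165  -0.0411  7.75    9.2325]]
mark px [341.25644071 261.41565107]
mark px [362.13429366 246.74322999]
```

It hangs at s≈-41 mm, vertical and free. I open, retreat and check from above.

```bash
python3 -m crank '[{"xyz":[0,0,0],"delta_rot":[0,0,0],"claw":0.7},{"xyz":[0,0,0],"delta_rot":[0,0,0],"claw":0.6},{"xyz":[0,0,0],"delta_rot":[0,0,0],"claw":0.6},{"xyz":[0,0,-0.3],"delta_rot":[0,0,0],"claw":0.6},{"xyz":[0,0,-1],"delta_rot":[0,0,0],"claw":0.6},{"xyz":[0,0,-2],"delta_rot":[0,0,0],"claw":0.6},{"xyz":[0,0,-3.5],"delta_rot":[0,0,0],"claw":0.6},{"xyz":[-1.5,0.5,-4.5],"delta_rot":[0,0,0],"claw":0.6},{"xyz":[-3,1,-4.5],"delta_rot":[0,0,0],"claw":0.6},{"xyz":[-4.8,1.5,-4.5],"delta_rot":[0,0,0],"claw":0.6},{"xyz":[-6.6,2,-4.5],"delta_rot":[0,0,0],"claw":0.6},{"xyz":[-8.4,2,-4.5],"delta_rot":[0,0,0],"claw":0.6},{"xyz":[-10,2,-4.5],"delta_rot":[0,0,0],"claw":0.6},{"xyz":[-10,2,-4.5],"delta_rot":[0,0,0],"claw":0.6},{"xyz":[-10,2,-4.5],"delta_rot":[0,0,0],"claw":0.6}]'
python3 - <<'E'
from h import *
t=cap('top');c=cap('side')
a=cv2.resize(t['img'][130:230,270:370],(400,400),interpolation=cv2.INTER_CUBIC)
b=cv2.resize(c['img'][180:280,300:400],(400,400),interpolation=cv2.INTER_CUBIC)
cv2.imwrite('pics/fin.png',np.hstack([a,b]))
E
```

```text
time_s: 23.82
tcp_pos: [0.4928, 0.2865, 0.3708]
eef_rot: [-180.0, -0.0, -84.8]
contact_force: [0.4, 0.2, 0.5]
gripper_width: 0.0353
gripper_force: 0.0
```

View pics/fin.png

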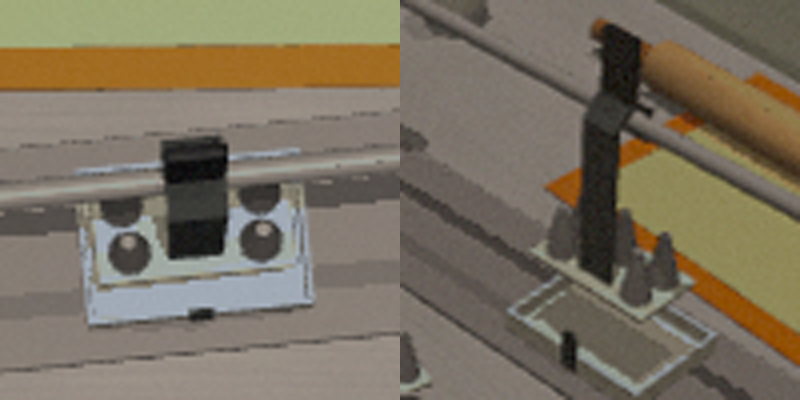

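It hangs straight on the rail over the dish: plate front edge from crop (102,285) to (300,265), near mark at (201,313). One last numeric check against the top view.

```bash
python3 - <<'E'
from h import *
M=np.array([0.57586,0.03245,0]);d=np.array([-np.sin(np.radians(5.1)),np.cos(np.radians(5.1)),0])
t=cap('top')
for n,u,z in(('plate L',(102,285),.079),('plate R',(300,265),.079),('nozzle L',(127,242),.122),('nozzle R',(263,228),.122),('tab L',(164,150),.279),('tab R',(226,146),.279),('dish L',(90,325),.024),('dish R',(312,303),.024)):
    P=onz(t,(270+(u[0]-1.5)/4,130+(u[1]-1.5)/4),z);print(n,((P-M)@d).round(4))
E
python3 where.py
```

```text
plate L 0.0131
plate R -0.0959
nozzle L -0.0031
nozzle R -0.0756
tab L -0.0254
tab R -0.0541
dish L 0.0232
dish R -0.1042
tcp s 0.25940300805265243
[[0.095  0.229  4.     7.2055]
 [0.105  0.228  4.     7.236 ]
 [0.115  0.2283 4.     7.2667]
 [0.125  0.2279 4.25   7.2977]
 [0.135  0.2281 4.25   7.329 ]
 [0.145  0.2283 4.25   7.3606]
 [0.155  0.2285 4.25   7.3924]
 [0.165  0.2286 4.25   7.4246]]
mark px [341.25644071 261.41565107]
mark px [362.13429366 246.74322999]
```

```bash
python3 -c "
from plant import job
print(job.close_job())"
```

```text
the job is handed in; nothing more can be done
None
```

The nozzle carrier was hung on the free stretch of the rail, slid along it and handed in hanging straight and within about 1 mm of the dish centre; on the way it tilted and jammed once on the rail and I freed it there, and on the last few millimetres of slide the gripper was carrying nearly its full weight, so the hook may have risen a fraction of a millimetre off the bar.

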